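Heft the parts tins and sort the full one from the empty one

TASK

These three parts tins look alike, but one is full, one is half full and one is empty: heft them to find out which is which. Stand the full one in the green tray and the empty one in the red tray, and leave the half-full one standing where it was (put it back on its spot if you lifted it). Keep the tins upright, set them down gently in the trays, without dropping them, and leave the mug, the jar and the wrench alone.

Things in the scene. Friction and masses are not known exactly. Their poses are not given: they have to be found in the camera images.
- tin_a_center (a point): centre (40 mm up) of one of three outwardly identical closed blue tins with aluminium lids: 110 long (x) x 56 wide (y; grip across this) x 80 mm high (z up), lid rim 1 mm proud. One is full (0.85 kg in all, weighs 8.3 N), one half full (0.45 kg, 4.4 N), one empty (0.15 kg, 1.5 N), within 6 percent; contents sit at the middle. Which is which changes every time; the letter tells nothing
- tin_b_center (a point): centre (40 mm up) of one of three outwardly identical closed blue tins with aluminium lids: 110 long (x) x 56 wide (y; grip across this) x 80 mm high (z up), lid rim 1 mm proud. One is full (0.85 kg in all, weighs 8.3 N), one half full (0.45 kg, 4.4 N), one empty (0.15 kg, 1.5 N), within 6 percent; contents sit at the middle. Which is which changes every time; the letter tells nothing
- tin_c_center (a point): centre (40 mm up) of one of three outwardly identical closed blue tins with aluminium lids: 110 long (x) x 56 wide (y; grip across this) x 80 mm high (z up), lid rim 1 mm proud. One is full (0.85 kg in all, weighs 8.3 N), one half full (0.45 kg, 4.4 N), one empty (0.15 kg, 1.5 N), within 6 percent; contents sit at the middle. Which is which changes every time; the letter tells nothing
- green_tray: fixed green steel tray, open on top: 190 (its x) x 130 mm (its y) outside, walls 5 mm thick and 24 mm high, inner floor 5 mm above the bench. Origin at the centre of its underside, z up. The trays change sides and turn a little
- red_tray: fixed red steel tray, open on top: 190 (its x) x 130 mm (its y) outside, walls 5 mm thick and 24 mm high, inner floor 5 mm above the bench. Origin at the centre of its underside, z up. The trays change sides and turn a little
- mug_center (a point): centre (45 mm up) of a white mug, 80 mm across and 90 mm high, its handle to its +y side, red screwdrivers standing in it up to 150 mm high; a bystander
- jar_center (a point): centre (50 mm up) of an amber jar with a white cap, 60 mm across and 100 mm high; a bystander
- wrench_grip (a point): grip of a dark steel wrench about 180 mm long lying flat on the bench; a bystander

How it is judged (in metres and radians):
At the end, for the whole second after the job is handed in: Full tin alone in the green tray (6.5-10.5 N on it), empty tin alone in the red (0.8-2.8 N), flat on the floor, centre within 70 mm (x) and 50 mm (y) of the tray's; half-full tin within 30 mm of its start; all upright within 0.1 rad; all let go (contact force between green_tray and anything else between 6.5 and 10.5 N and contact force between red_tray and anything else between 0.8 and 2.8 N and ((x of tin_a_center in the frame of green_tray between -0.07 and 0.07 m and y of tin_a_center in the frame of green_tray between -0.05 and 0.05 m and z of tin_a_center in the frame of green_tray below 0.052 m) or (x of tin_a_center in the frame of red_tray between -0.07 and 0.07 m and y of tin_a_center in the frame of red_tray between -0.05 and 0.05 m and z of tin_a_center in the frame of red_tray below 0.052 m) or distance of tin_a_center from where it was at the start of the episode below 0.03 m) and angle between each of tin_a_center, tin_b_center, tin_c_center's own z axis and vertical below 0.1 rad and ((x of tin_b_center in the frame of green_tray between -0.07 and 0.07 m and y of tin_b_center in the frame of green_tray between -0.05 and 0.05 m and z of tin_b_center in the frame of green_tray below 0.052 m) or (x of tin_b_center in the frame of red_tray between -0.07 and 0.07 m and y of tin_b_center in the frame of red_tray between -0.05 and 0.05 m and z of tin_b_center in the frame of red_tray below 0.052 m) or distance of tin_b_center from where it was at the start of the episode below 0.03 m) and ((x of tin_c_center in the frame of green_tray between -0.07 and 0.07 m and y of tin_c_center in the frame of green_tray between -0.05 and 0.05 m and z of tin_c_center in the frame of green_tray below 0.052 m) or (x of tin_c_center in the frame of red_tray between -0.07 and 0.07 m and y of tin_c_center in the frame of red_tray between -0.05 and 0.05 m and z of tin_c_center in the frame of red_tray below 0.052 m) or distance of tin_c_center from where it was at the start of the episode below 0.03 m)); the robot touches nothing.
It fails at once if a tin is dropped or slammed into a tray (over 60 N) (contact force between any of green_tray, red_tray and anything else above 60 N).
It fails at once if a tin is tipped over (more than 0.5 rad) (angle between any of tin_a_center, tin_b_center, tin_c_center's own z axis and vertical above 0.5 rad).
It fails at once if the mug, jar or wrench is moved more than 30 mm (distance of any of mug_center, jar_center, wrench_grip from where it was at the start of the episode above 0.03 m).
It also fails if it takes over 72 s, if anything falls off the work surface, if the arm or the gripper's body presses on something with over 40 N, if the wrist force passes 120 N, or if a joint passes its speed limit or range.

ROBOT

A 6-joint arm with a two-finger parallel gripper is mounted at the origin on the work surface. World frame = base frame: x ahead of the robot, y to its left, z up, the work surface at z = 0. Lengths are in mm, angles in rad, forces in N, time in s.
With the tool pointing down it reaches from about 300 to 775 mm from the base axis. Payload 14.6 kg.
Tool frame: the origin (TCP) lies on the centre line of the jaws, within the pads' length; the fingertips stand 11 mm ahead of it and the grasp point (between the pads) lies 8 mm behind it; x points along the fingers, y is the direction in which the jaws open and shut, and the axes are right-handed (so a half turn about x gives the same grasp; the last joint's range is limited). The gripper opens to 94 mm and grips with 3 to 60 N. Pads are 16 mm wide; open, the fingers measure 119 mm over their backs; the gripper's body (75 mm by 177 mm) begins 78 mm behind the grasp point.
Start: joints at [1.237, 0.3, 1.521, -0, 1.321, -0.067], TCP at [145.003, 530.531, 216.446] pointing down, gripper open.
Joint ranges: [-3.03, 3.03], [-0.79, 2.21], [0.23, 2.52], [-1.04, 4.18], [0, 3.07], [-2.55, 2.55]. Speed limits (rad/s): [2.22, 2.22, 2.57, 3.14, 3.14, 3.14].

INTERFACE

Orientations are given as [roll, pitch, yaw] about the fixed x, y, z axes, in that order (R = Rz(yaw) Ry(pitch) Rx(roll)).
In Python, from cell import manip gives the robot as it stands.
- The arm moves only by the shell command python3 -m handwheel 'ROWS' [OPENING] [FORCE]. ROWS is JSON, a list of rows, each a list of 2 entries, a list of its own where there are three numbers: the shift along the tool's x, y, z in mm, then the turn about the tool's x in rad. In form: [[[x, y, z], spin], ...]. A call has exactly 10 rows; each row shifts and turns the commanded pose from where the row before left it, along the tool's axes as they then stand; what a row does not reach is not made up. A row lasts 1/8 s, in which the tool goes at most 62.5 mm and 10.7 degrees, less where a joint would pass 70% of its speed; a pose out of reach is approached as far as the arm can. A call with a gripper value outside its range is refused whole. OPENING is the closure in counts, from 0 (fully open) to 255 (shut), set as the call begins (- or left out, the last holds). The fingers move at their own pace and stop on an object; FORCE is the grip in N (left out, the last holds). Time passes only in rows, so rows that do not move let the fingers close, or fill a call up. It gives the time, the measured TCP pose, the force and the opening at its end, in the units of the state.
- manip.read_state(): the state, without advancing time (a new reading comes with each control period).
- manip.camera(name): name is "scene" or "side" or "wrist"; returns a dict with "pixels" (384x512x3 uint8, red, green, blue), "z_map" (384x512 float32, mm along the optical axis (not along the pixel's ray), 0 where there is no reading), "mtx" (3x3 intrinsics, pixels), "k1" (the pictures are not rectified: a ray, as slopes to the right and down, at radius r is drawn at 1 + k1 r^2 times it, then the intrinsics apply), "xyz" and "orientation" of the camera in the world. Camera axes: x right, y up, looking along -z (the intrinsics and any distortion apply to the point x, -y, -z); pixel columns grow to the right and rows downward; lengths in mm; the calibration is good to about 2 mm. A picture is of the moment at which its call begins.
- manip.sign_off(): hands the job in, once; it reports no verdict.
Trained networks look in the newest picture that a camera, given by its name, has taken for a name from the list of things; names that differ only in an ending like _2 or _b are one class to them, and where a whole thing is asked for, a point or a joint stands for the part that bears it (a point fixed in the world has none). Each returns a list of dicts, best first, with "confidence" (0 to 1); they miss things now and then, are a little off and sometimes report something else, mostly with a low value. They report only what shows in the picture. A call takes as long as a camera call.
- manip.cut_out(target, camera): "region" (384x512 bool, what is visible of it) and "centre" ([column, row] in pixels, amid what is visible of it).
The state is a dict: "clock": time; "joints": joint angles; "qd": joint speeds; "effort": joint torques, N m; "eef_pos": TCP position; "eef_rot": TCP orientation; "wrist_force": force on the tool from outside, world axes, zero at the start; "moment": the same for the moment, N m; "finger_gap": finger opening in mm.
Only numpy, scipy, OpenCV 4.12 (cv2) and the standard library are available. Lean on these libraries where they do the work, as an engineer would, in place of code of your own. Each camera call takes 0.05 s, during which the arm holds its last target. There are 200 camera calls.

## Working session

There is one attempt and no reset: what is moved stays moved. The work goes in short steps, Python scripts to look and compute and a shell command to move; the robot and the scene stay as the last step left them, time stands still between calls to the robot, and variables do not carry over. Pictures are saved under pics/ and viewed, about 8 in all and at most 12, crops included, and the job is handed in when it is done.

```bash
mkdir -p pics; ls; cat > h.py <<'E'
from cell import manip
import numpy as np, cv2
from scipy.spatial.transform import Rotation as R
def cloud(c):
    m=np.array(c["mtx"],float);h,w=c["z_map"].shape
    u,v=np.meshgrid(np.arange(w),np.arange(h))
    pts=np.stack([u,v],-1).reshape(-1,1,2).astype(np.float64)
    # distortion acts on slopes: xd = x(1+k1 r^2)
    n=cv2.undistortPointsIter(pts,m,np.array([c["k1"],0,0,0.]),None,None,(3,40,1e-9)).reshape(h,w,2)
    z=c["z_map"]
    P=np.stack([n[...,0]*z,-n[...,1]*z,-z],-1)
    o=c["orientation"]
    Rm=R.from_euler('xyz',o).as_matrix() if np.size(o)==3 else np.array(o)
    return P@Rm.T+np.array(c["xyz"]), z>0
def save(n,c): cv2.imwrite(f"pics/{n}.png",c["pixels"][...,::-1])
E
python3 - <<'E'
from h import *
print(manip.read_state())
for cam in ["scene","side","wrist"]:
    c=manip.camera(cam); save(cam+"0",c); print(cam,c["xyz"],c["orientation"],c["k1"],c["mtx"])
    P,ok=cloud(c)
    for t in ["tin_a_center","green_tray","red_tray","mug_center","jar_center","wrench_grip"]:
        for d in manip.cut_out(t,cam):
            m=d["region"]&ok; q=P[m]
            if len(q)<5: continue
            top=q[q[:,2]>np.percentile(q[:,2],95)-5]
            r=cv2.minAreaRect(top[:,:2].astype(np.float32))
            print(t,round(d["confidence"],2),np.round(d["centre"]),len(q),"zmax",np.percentile(q[:,2],97).round(),"top mean",top.mean(0).round(1),"rect",np.round(r[0],1),np.round(r[1],1),round(r[2],1))
E
```

```text
pics
{'clock': 0.0, 'joints': array([ 1.23739870e+00,  3.00484394e-01,  1.52157009e+00, -1.83042811e-05,
        1.32065632e+00, -6.65905674e-02]), 'qd': array([ 0.00051013, -0.00020012, -0.00087872,  0.00105137, -0.00231891,
       -0.00030517]), 'effort': array([ 3.50549679e-03, -5.31814384e+01, -3.52730405e+01,  7.09880982e-02,
        2.44872255e-02, -8.48633658e-05]), 'eef_pos': array([144.9342519 , 530.31652136, 215.88366963]), 'eef_rot': array([-1.62153208,  1.56967804, -1.8883346 ]), 'wrist_force': array([ 0.7328184 , -0.68158829,  1.13342655]), 'moment': array([0.0104797 , 0.01108012, 0.04025433]), 'finger_gap': 93.83903709333538}
scene [1316.84225256  -25.84299521 1159.29346803] [ 0.56476432 -0.00562859  1.51565599] 0.03673516071417593 [[484.83675726   0.         252.45626478]
 [  0.         484.83675726 191.65731523]
 [  0.           0.           1.        ]]
tin_a_center 0.58 [183. 170.] 1173 zmax 85.0 top mean [ 538.4 -174.    82.5] rect [ 537.7 -173.6] [ 56.9 111.1] 79.1
tin_a_center 0.24 [375. 160.] 2759 zmax 27.0 top mean [504.6 385.6  25.1] rect [500.  384.2] [196.  
[... 1565 characters left out ...]
194.  131.3] 2.3
mug_center 0.84 [228. 127.] 957 zmax 139.0 top mean [725.4 251.2 136.5] rect [732.8 253. ] [92.1 46.5] 41.1
jar_center 0.94 [336. 213.] 706 zmax 103.0 top mean [ 734.6 -195.2  100.9] rect [ 735.4 -194.8] [53.7 51.3] 19.4
jar_center 0.23 [245. 195.] 1254 zmax 84.0 top mean [578.3   6.5  81.3] rect [580.5   6.9] [ 58.5 111. ] 73.2
wrench_grip 0.8 [284. 174.] 276 zmax 13.0 top mean [743.6  21.1   9.9] rect [726.   17.7] [202.5  49.9] 7.6
wrist [ 79.53147405 548.80153774 383.41000908] [-2.37710828e-01  2.80099642e-04  1.30327340e+00] -0.05749671178554212 [[266.59745485   0.         253.33202814]
 [  0.         266.59745485 190.05647337]
 [  0.           0.           1.        ]]
```

```bash
python3 - <<'E'
from h import *
for cam in ["scene","side"]:
    c=manip.camera(cam); P,ok=cloud(c)
    m=(ok&(P[...,2]>72)&(P[...,2]<90)&(P[...,0]>300)&(P[...,0]<800)&(abs(P[...,1])<500)).astype(np.uint8)
    n,l,s,ce=cv2.connectedComponentsWithStats(m)
    for i in range(1,n):
        if s[i,4]<80: continue
        q=P[l==i]; r=cv2.minAreaRect(q[:,:2].astype(np.float32))
        print(cam,ce[i].round(),s[i,4],q.mean(0).round(1),np.round(r[0],1),np.round(r[1],1),round(r[2],1))
E
```

```text
scene [306. 136.] 663 [456.9 181.1  81.6] [452.9 181.8] [ 57.5 117.6] 89.3
scene [180. 165.] 744 [ 537.9 -173.7   81.2] [ 534.1 -173.3] [ 57.4 114.4] 77.7
scene [248. 176.] 765 [583.7   8.4  81.4] [580.1   8.7] [ 57.6 114.7] 74.2
scene [346. 226.] 156 [750.8 246.2  82.4] [747.2 248.1] [90.1 31.8] 66.9
scene [173. 236.] 108 [ 752.  -187.9   77.7] [ 746.4 -189.4] [35.  56.9] 17.3
side [229. 124.] 186 [712.6 236.8  82.2] [716.3 243.8] [67.2 77.3] 48.2
side [172. 177.] 608 [450.9 177.9  79.9] [452.5 180.8] [113.8  63.7] 0.0
side [244. 189.] 686 [577.9   6.1  80.2] [580.1   7.7] [ 62.6 113.3] 72.4
side [334. 207.] 99 [ 720.4 -204.5   79. ] [ 723.2 -200.9] [34.3 54.9] 29.4
side [276. 239.] 853 [ 531.9 -176.5   80.1] [ 533.6 -174.8] [ 60.8 113.8] 78.4
```

View pics/scene0.png

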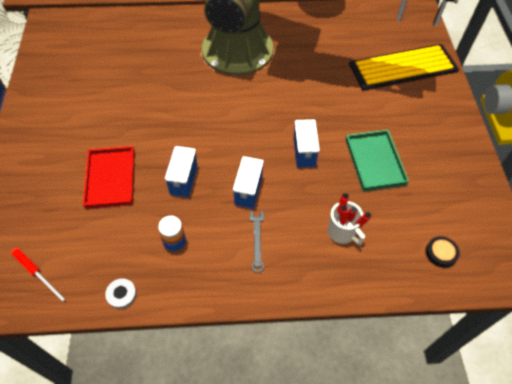

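View pics/side0.png

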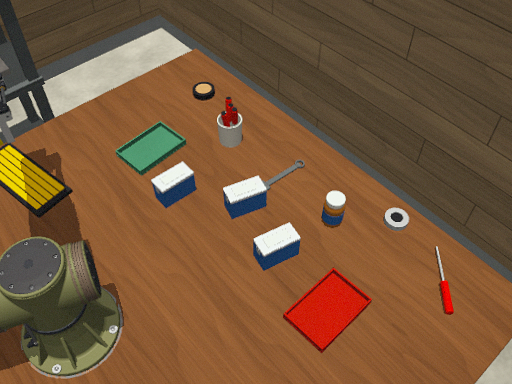

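Scene shows the three tins at (306,140), (248,178) and (183,170), green tray at (376,160), red tray at (108,177), mug (343,225), jar (172,233), wrench (257,242). The side view agrees, with tins at (174,184), (245,196) and (277,245). Next I work out the move to the left tin.

```bash
cat >> h.py <<'E'
T={'L':(452.8,181.3,-.7),'M':(580,8.2,-16.5),'R':(534,-174,-12.1),'G':(500.5,384,6),'D':(519,-383,2.5)}
def plan(t,z,dyaw=None):
    """shift in the tool's present axes to target t, then spin so the jaws open across the tin"""
    s=manip.read_state(); M=R.from_euler('xyz',s["eef_rot"]).as_matrix()
    x,y,a=T[t] if isinstance(t,str) else t
    print("pos",s["eef_pos"].round(1),"clock",round(s["clock"],2),"gap",round(s["finger_gap"],1),"F",s["wrist_force"].round(2))
    print("toolx",M[:,0].round(3),"tooly",M[:,1].round(3),"q6",s["joints"][5].round(3))
    d=M.T@(np.array([x,y,z])-s["eef_pos"]); print("shift",d.round(1))
    ja=np.degrees(np.arctan2(M[1,1],M[0,1])); e=((a+90-ja)+90)%180-90
    print("jaw angle",ja.round(1),"spin (rad)",np.radians(-e).round(3),"deg yaw",e.round(1))
E
python3 -c "
from h import *
plan('L',50)"
```

```text
pos [145.  530.5 216.5] clock 1.15 gap 93.7 F [-0.59  0.37  0.18]
toolx [ 0.  0. -1.] tooly [0.264 0.965 0.   ] q6 -0.067
shift [ 166.5 -255.7  389. ]
jaw angle 74.7 spin (rad) -0.255 deg yaw 14.6
```

```bash
python3 -m handwheel '[[[0,-20,30],0],[[0,-28,43],0],[[0,-28,43],0],[[0,-28,43],0],[[0,-28,43],0],[[0,-28,43],0],[[0,-28,43],0],[[0,-28,43],0],[[0,-25,38],0],[[0,-15,20],0]]' 0 40
python3 -c "
from h import *
plan('L',50)"
```

```text
clock: 2.4
eef_pos: [453.9, 179.3, 216.4]
eef_rot: [-0.225, 1.571, -0.494]
wrist_force: [0.4, 0.5, -0.8]
finger_gap: 93.7
pos [453.9 179.3 216.4] clock 2.4 gap 93.7 F [ 0.43  0.53 -0.83]
toolx [ 0. -0. -1.] tooly [ 0.265  0.964 -0.   ] q6 -1.001
shift [166.4   1.6  -1.6]
jaw angle 74.6 spin (rad) -0.256 deg yaw 14.7
```

```bash
python3 -m handwheel '[[[16,1.6,-1.6],0],[[20,0,0],-0.064],[[20,0,0],-0.064],[[20,0,0],-0.064],[[20,0,0],-0.064],[[20,0,0],0],[[20,0,0],0],[[16,0,0],0],[[10,0,0],0],[[4,0,0],0]]' 0 40
python3 -c "
from h import *
c=manip.camera('wrist'); save('w1',c)
plan('L',50)"
```

```text
clock: 3.65
eef_pos: [451.4, 183.2, 50.0]
eef_rot: [-2.873, 1.57, -2.884]
wrist_force: [0.2, -0.0, 0.6]
finger_gap: 94.1
pos [451.4 183.1  49.9] clock 3.7 gap 93.9 F [ 0.43  0.62 -0.56]
toolx [-0. -0. -1.] tooly [ 0.011  1.    -0.   ] q6 -1.25
shift [-0.1 -1.8  1.4]
jaw angle 89.4 spin (rad) 0.002 deg yaw -0.1
```

View pics/w1.png

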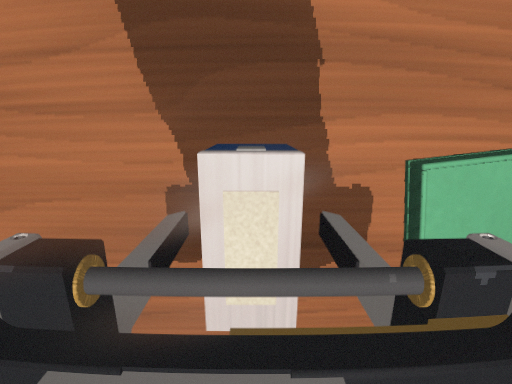

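Tin lid (200-303 columns) sits centred between the fingers (188 and 320), clear on both sides. Closing.

```bash
python3 -m handwheel '[[[0,0,0],0],[[0,0,0],0],[[0,0,0],0],[[0,0,0],0],[[0,0,0],0],[[0,0,0],0],[[0,0,0],0],[[0,0,0],0],[[0,0,0],0],[[0,0,0],0]]' 255 40
python3 -m handwheel '[[[-2,0,0],0],[[-5,0,0],0],[[-10,0,0],0],[[-16,0,0],0],[[-20,0,0],0],[[-20,0,0],0],[[-18,0,0],0],[[-10,0,0],0],[[-4,0,0],0],[[0,0,0],0]]'
python3 -c "
from h import *
F=[]
for i in range(8):
    manip.camera('wrist'); F.append(manip.read_state()['wrist_force'])
print(np.mean(F,0),np.std(F,0)); plan('L',50); plan('G',160)"
```

```text
clock: 4.95
eef_pos: [451.7, 182.9, 50.6]
eef_rot: [-0.624, 1.571, -0.634]
wrist_force: [0.1, -3.5, 5.2]
finger_gap: 55.9
clock: 6.2
eef_pos: [451.5, 183.0, 155.4]
eef_rot: [-3.104, 1.571, -3.115]
wrist_force: [1.2, 0.7, -4.1]
finger_gap: 55.9
[-3.21716691e-03 -2.57935225e-02 -4.14589744e+00] [0.50501004 0.37897184 0.28807093]
pos [451.6 183.  155.3] clock 6.6 gap 55.5 F [-0.14 -0.11 -3.59]
toolx [-0. -0. -1.] tooly [ 0.011  1.    -0.   ] q6 -1.25
shift [105.3  -1.6   1.3]
jaw angle 89.4 spin (rad) 0.001 deg yaw -0.1
pos [451.6 183.  155.3] clock 6.6 gap 55.5 F [-0.14 -0.11 -3.59]
toolx [-0. -0. -1.] tooly [ 0.011  1.    -0.   ] q6 -1.25
shift [ -4.8 201.6  46.7]
jaw angle 89.4 spin (rad) -0.116 deg yaw 6.6
```

4.15 N: this is the half-full one; back down, release, up.

```bash
python3 -m handwheel '[[[5,0,0],0],[[15,0,0],0],[[20,0,0],0],[[20,0,0],0],[[18,0,0],0],[[12,0,0],0],[[8,0,0],0],[[4,0,0],0],[[2,0,0],0],[[0.5,0,0],0]]'
python3 -m handwheel '[[[0.5,0,0],0],[[0,0,0],0],[[0,0,0],0],[[0,0,0],0],[[0,0,0],0],[[0,0,0],0],[[0,0,0],0],[[0,0,0],0],[[0,0,0],0],[[0,0,0],0]]' 0
python3 -c "
from h import *
plan('M',50)"
```

```text
clock: 7.85
eef_pos: [451.8, 183.1, 51.2]
eef_rot: [0.276, 1.57, 0.265]
wrist_force: [0.9, 0.1, -4.3]
finger_gap: 55.7
clock: 9.1
eef_pos: [451.6, 183.0, 50.5]
eef_rot: [-0.166, 1.571, -0.177]
wrist_force: [0.3, -0.3, -0.2]
finger_gap: 94.3
pos [451.6 183.   50.5] clock 9.1 gap 94.3 F [ 0.27 -0.28 -0.17]
toolx [ 0. -0. -1.] tooly [ 0.011  1.    -0.   ] q6 -1.25
shift [   0.5 -173.4  130.3]
jaw angle 89.4 spin (rad) 0.277 deg yaw -15.9
```

```bash
python3 -m handwheel '[[[-10,0,0],0],[[-30,0,0],0],[[-40,0,0],0],[[-20,-15,10],0],[[0,-30,22],0],[[0,-35,28],0],[[0,-35,28],0],[[0,-30,22],0],[[0,-20,14],0],[[0,-8.4,6.3],0]]'
python3 -m handwheel '[[[8,0,0],0.07],[[16,0,0],0.07],[[16,0,0],0.07],[[16,0,0],0.067],[[16,0,0],0],[[12,0,0],0],[[8,0,0],0],[[5,0,0],0],[[3,0,0],0],[[0.5,0,0],0]]'
python3 -c "
from h import *
c=manip.camera('wrist'); save('w2',c)
plan('M',50)"
```

```text
clock: 10.35
eef_pos: [580.5, 7.3, 150.9]
eef_rot: [-0.084, 1.57, -0.096]
wrist_force: [-0.8, 0.6, -0.1]
finger_gap: 94.2
clock: 11.6
eef_pos: [580.1, 8.2, 50.0]
eef_rot: [0.307, 1.571, 0.019]
wrist_force: [-0.4, -0.4, -0.2]
finger_gap: 93.9
pos [580.1   8.2  50.1] clock 11.65 gap 93.8 F [0.83 0.01 0.12]
toolx [ 0. -0. -1.] tooly [0.284 0.959 0.   ] q6 -1.332
shift [ 0.1 -0.  -0.1]
jaw angle 73.5 spin (rad) 0.0 deg yaw -0.0
```

View pics/w2.png

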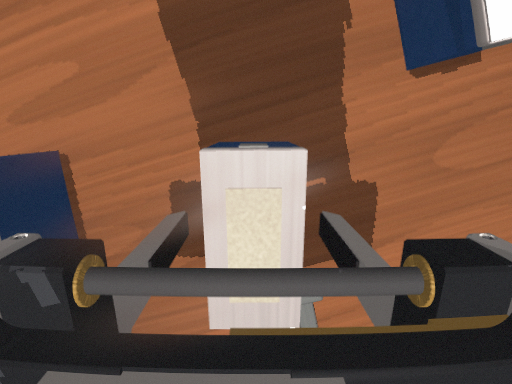

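The lid (200-305 columns) is again centred between the fingers and square to them.

```bash
python3 -m handwheel '[[[0,0,0],0],[[0,0,0],0],[[0,0,0],0],[[0,0,0],0],[[0,0,0],0],[[0,0,0],0],[[0,0,0],0],[[0,0,0],0],[[0,0,0],0],[[0,0,0],0]]' 255 40
python3 -m handwheel '[[[-2,0,0],0],[[-5,0,0],0],[[-10,0,0],0],[[-20,0,0],0],[[-25,0,0],0],[[-25,0,0],0],[[-23,0,0],0],[[-10,0,0],0],[[-5,0,0],0],[[0,0,0],0]]'
python3 -c "
from h import *
F=[]
for i in range(8):
    manip.camera('wrist'); F.append(manip.read_state()['wrist_force'])
print(np.mean(F,0),np.std(F,0)); plan('D',55); plan('G',55)"
```

```text
clock: 12.9
eef_pos: [580.1, 8.2, 50.0]
eef_rot: [0.557, 1.571, 0.269]
wrist_force: [-0.2, 1.1, 1.3]
finger_gap: 55.6
clock: 14.15
eef_pos: [579.9, 8.2, 174.5]
eef_rot: [-2.909, 1.57, 3.086]
wrist_force: [-0.2, -0.5, -8.2]
finger_gap: 55.7
[-0.01188104 -0.16331506 -8.44650292] [0.38142535 0.41372892 0.35925436]
pos [580.    8.2 174.7] clock 14.55 gap 55.6 F [ 0.13 -0.43 -8.3 ]
toolx [-0. -0. -1.] tooly [ 0.284  0.959 -0.   ] q6 -1.332
shift [ 119.7 -392.4   52.6]
jaw angle 73.5 spin (rad) -0.331 deg yaw 19.0
pos [580.    8.2 174.7] clock 14.55 gap 55.6 F [ 0.13 -0.43 -8.3 ]
toolx [-0. -0. -1.] tooly [ 0.284  0.959 -0.   ] q6 -1.332
shift [ 119.7  337.8 -182.9]
jaw angle 73.5 spin (rad) -0.393 deg yaw 22.5
```

8.45 N: full → green tray. A smooth transfer, then a turn while descending.

```bash
python3 -m handwheel '[[[0,10,-5],0],[[0,26,-14],0],[[0,40,-22],0],[[0,46,-25],0],[[0,48,-26],0],[[0,48,-26],0],[[0,46,-25],0],[[0,38,-21],0],[[0,24,-13],0],[[0,11.8,-5.9],0]]'
python3 -m handwheel '[[[6,0,0],-0.04],[[12,0,0],-0.065],[[15,0,0],-0.065],[[16,0,0],-0.065],[[16,0,0],-0.065],[[14,0,0],-0.053],[[10,0,0],-0.04],[[6,0,0],0],[[3,0,0],0],[[1,0,0],0]]'
python3 -c "
from h import *
c=manip.camera('scene'); cv2.imwrite('pics/s1.png',cv2.resize(c['pixels'][100:220,280:440,::-1],None,fx=4,fy=4))
plan('G',55)"
```

```text
clock: 15.8
eef_pos: [499.5, 385.7, 174.7]
eef_rot: [-2.688, 1.57, -2.974]
wrist_force: [-0.3, -0.1, -8.9]
finger_gap: 55.7
clock: 17.05
eef_pos: [500.7, 384.0, 76.1]
eef_rot: [0.38, 1.571, 0.485]
wrist_force: [-0.6, -0.3, -8.1]
finger_gap: 55.7
pos [500.7 384.   76.1] clock 17.1 gap 55.6 F [ 0.16 -0.18 -8.05]
toolx [ 0.  0. -1.] tooly [-0.104  0.995  0.   ] q6 -1.079
shift [21.1  0.  -0.2]
jaw angle 96.0 spin (rad) -0.0 deg yaw 0.0
```

View pics/s1.png

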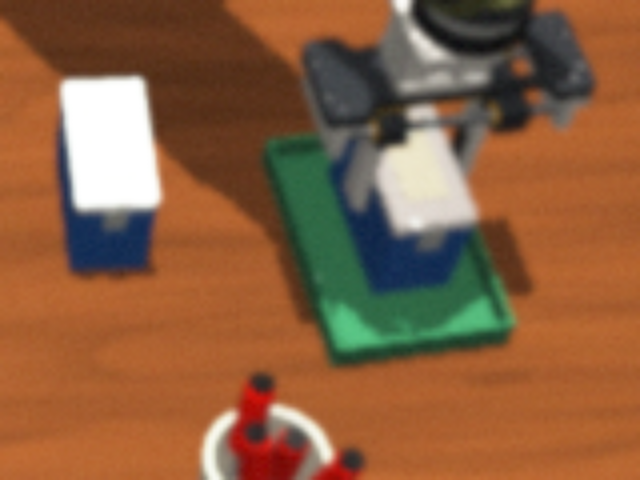

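The full tin hangs over the tray, aligned inside the walls. Lowering gently.

```bash
python3 -m handwheel '[[[4,0,0],0],[[4,0,0],0],[[4,0,0],0],[[3,0,0],0],[[2,0,0],0],[[1,0,0],0],[[1,0,0],0],[[0.7,0,0],0],[[0.5,0,0],0],[[0.3,0,0],0]]'
python3 -c "
from h import *
plan('G',55)"
```

```text
clock: 18.35
eef_pos: [500.6, 384.0, 55.4]
eef_rot: [0.62, 1.571, 0.725]
wrist_force: [-0.8, 0.8, -9.0]
finger_gap: 55.7
pos [500.6 384.   55.4] clock 18.35 gap 55.7 F [-0.79  0.8  -9.  ]
toolx [ 0.  0. -1.] tooly [-0.105  0.994  0.   ] q6 -1.08
shift [ 0.4 -0.  -0.1]
jaw angle 96.0 spin (rad) 0.001 deg yaw -0.0
```

```bash
python3 -m handwheel '[[[0.3,0,0],0],[[0.3,0,0],0],[[0.3,0,0],0],[[0.3,0,0],0],[[0,0,0],0],[[0,0,0],0],[[0,0,0],0],[[0,0,0],0],[[0,0,0],0],[[0,0,0],0]]'
```

```text
clock: 19.6
eef_pos: [500.6, 384.0, 55.0]
eef_rot: [0.291, 1.571, 0.396]
wrist_force: [-4.6, -3.4, 2.7]
finger_gap: 55.7
```

Contact made; releasing.

```bash
python3 -m handwheel '[[[0,0,0],0],[[0,0,0],0],[[0,0,0],0],[[0,0,0],0],[[0,0,0],0],[[0,0,0],0],[[-5,0,0],0],[[-20,0,0],0],[[-40,0,0],0],[[-55,0,0],0]]' 0
python3 -c "
from h import *
plan('R',50)"
```

```text
clock: 20.85
eef_pos: [500.2, 383.8, 176.2]
eef_rot: [-2.649, 1.57, -2.544]
wrist_force: [-0.3, -0.6, -0.1]
finger_gap: 93.9
pos [500.2 383.8 176.2] clock 20.85 gap 93.9 F [-0.31 -0.58 -0.05]
toolx [-0.001 -0.001 -1.   ] tooly [-0.105  0.994 -0.   ] q6 -1.08
shift [ 126.4 -558.2  -24.8]
jaw angle 96.0 spin (rad) 0.316 deg yaw -18.1
```

```bash
python3 -m handwheel '[[[0,-20,-1],0],[[0,-45,-2],0],[[0,-55,-2.5],0],[[0,-58,-2.6],0],[[0,-58,-2.6],0],[[0,-58,-2.6],0],[[0,-58,-2.6],0],[[0,-58,-2.6],0],[[0,-58,-2.6],0],[[0,-50,-2],0]]'
python3 -c "
from h import *
plan('R',50)"
```

```text
clock: 22.1
eef_pos: [531.3, -135.9, 174.5]
eef_rot: [-0.752, 1.571, -0.648]
wrist_force: [1.1, 0.6, 0.5]
finger_gap: 93.9
pos [ 531.3 -135.9  174.5] clock 22.1 gap 93.9 F [1.14 0.62 0.49]
toolx [ 0. -0. -1.] tooly [-0.104  0.995 -0.   ] q6 -1.992
shift [124.5 -38.1  -1.3]
jaw angle 96.0 spin (rad) 0.315 deg yaw -18.1
```

```bash
python3 -m handwheel '[[[0,-25,-1],0],[[8,-13,0],0],[[18,0,0],0.07],[[22,0,0],0.08],[[22,0,0],0.08],[[20,0,0],0.085],[[16,0,0],0],[[10,0,0],0],[[6,0,0],0],[[2.5,0,0],0]]'
python3 -c "
from h import *
c=manip.camera('wrist'); save('w3',c)
plan('R',50)"
```

```text
clock: 23.35
eef_pos: [535.1, -171.4, 49.8]
eef_rot: [-0.127, 1.57, -0.337]
wrist_force: [0.5, -1.4, 0.0]
finger_gap: 93.9
pos [ 535.  -171.4   49.6] clock 23.4 gap 94.1 F [-0.31  0.13 -0.53]
toolx [ 0. -0. -1.] tooly [ 0.208  0.978 -0.   ] q6 -1.737
shift [-0.4 -2.7 -0.4]
jaw angle 78.0 spin (rad) 0.002 deg yaw -0.1
```

View pics/w3.png

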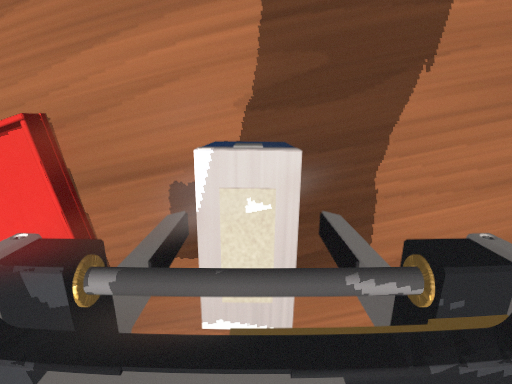

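Lid (195-300) sits a couple of mm left of centre, square to the fingers; I shift 2.5 mm, then grip.

```bash
python3 -m handwheel '[[[0,-2.5,0],0],[[0,0,0],0],[[0,0,0],0],[[0,0,0],0],[[0,0,0],0],[[0,0,0],0],[[0,0,0],0],[[0,0,0],0],[[0,0,0],0],[[0,0,0],0]]' 255 40
python3 -m handwheel '[[[-2,0,0],0],[[-5,0,0],0],[[-10,0,0],0],[[-20,0,0],0],[[-25,0,0],0],[[-25,0,0],0],[[-23,0,0],0],[[-10,0,0],0],[[-5,0,0],0],[[0,0,0],0]]'
python3 -c "
from h import *
F=[]
for i in range(8):
    manip.camera('wrist'); F.append(manip.read_state()['wrist_force'])
print(np.mean(F,0),np.std(F,0)); plan('D',55)"
```

```text
clock: 24.65
eef_pos: [534.5, -173.9, 49.8]
eef_rot: [-0.639, 1.571, -0.849]
wrist_force: [-1.1, -0.4, 3.5]
finger_gap: 55.3
clock: 25.9
eef_pos: [534.3, -173.8, 174.4]
eef_rot: [2.978, 1.57, 2.768]
wrist_force: [-0.2, -0.3, -1.6]
finger_gap: 56.0
[-0.42238633 -0.17969563 -1.5173378 ] [0.32275092 0.44844134 0.48796254]
pos [ 534.4 -173.9  174.6] clock 26.3 gap 55.7 F [ 0.02 -0.5  -1.68]
toolx [-0.  0. -1.] tooly [0.208 0.978 0.   ] q6 -1.741
shift [ 119.5 -207.7   28.5]
jaw angle 78.0 spin (rad) -0.254 deg yaw 14.5
```

1.5 N: empty → red tray.

```bash
python3 -m handwheel '[[[0,-8,1],0],[[0,-18,2.5],0],[[0,-26,3.5],0],[[0,-30,4],0],[[0,-30,4],0],[[0,-30,4],0],[[0,-26,3.5],0],[[0,-20,3],0],[[0,-13,2],0],[[0,-6.7,1],0]]'
python3 -m handwheel '[[[6,0,0],-0.03],[[12,0,0],-0.05],[[15,0,0],-0.05],[[16,0,0],-0.05],[[16,0,0],-0.05],[[14,0,0],-0.024],[[10,0,0],0],[[6,0,0],0],[[3,0,0],0],[[1,0,0],0]]'
python3 -c "
from h import *
c=manip.camera('side'); cv2.imwrite('pics/s2.png',cv2.resize(c['pixels'][200:370,240:420,::-1],None,fx=3.5,fy=3.5))
plan('D',55)"
```

```text
clock: 27.55
eef_pos: [519.0, -383.6, 174.6]
eef_rot: [2.494, 1.571, 2.284]
wrist_force: [-0.4, 0.1, -1.7]
finger_gap: 55.8
clock: 28.8
eef_pos: [519.1, -383.1, 75.9]
eef_rot: [-0.685, 1.57, -0.641]
wrist_force: [0.7, -0.1, -2.7]
finger_gap: 55.8
pos [ 519.1 -383.    75.9] clock 28.85 gap 56.0 F [-0.01 -0.15 -1.49]
toolx [ 0. -0. -1.] tooly [-0.044  0.999 -0.   ] q6 -2.307
shift [20.9  0.  -0.1]
jaw angle 92.5 spin (rad) 0.0 deg yaw -0.0
```

View pics/s2.png

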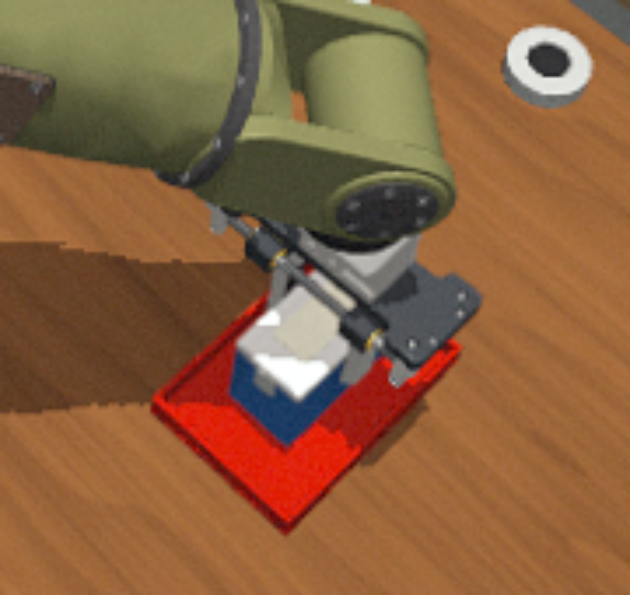

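The empty tin hangs within the red tray's walls; lowering and releasing.

```bash
python3 -m handwheel '[[[4,0,0],0],[[4,0,0],0],[[4,0,0],0],[[3,0,0],0],[[2,0,0],0],[[1,0,0],0],[[1,0,0],0],[[0.7,0,0],0],[[0.5,0,0],0],[[0.3,0,0],0]]'
python3 -m handwheel '[[[0.3,0,0],0],[[0.3,0,0],0],[[0.3,0,0],0],[[0,0,0],0],[[0,0,0],0],[[0,0,0],0],[[0,0,0],0],[[0,0,0],0],[[0,0,0],0],[[0,0,0],0]]'
```

```text
clock: 30.1
eef_pos: [519.1, -383.0, 55.3]
eef_rot: [-1.182, 1.571, -1.137]
wrist_force: [-0.0, 0.4, -1.7]
finger_gap: 56.0
clock: 31.35
eef_pos: [519.1, -383.0, 54.9]
eef_rot: [-0.779, 1.571, -0.735]
wrist_force: [-3.3, 2.2, 5.4]
finger_gap: 56.0
```

```bash
python3 -m handwheel '[[[0,0,0],0],[[0,0,0],0],[[0,0,0],0],[[0,0,0],0],[[0,0,0],0],[[0,0,0],0],[[-5,0,0],0],[[-20,0,0],0],[[-40,0,0],0],[[-55,0,0],0]]' 0
python3 -m handwheel '[[[0,20,-20],0],[[0,30,-30],0],[[0,30,-30],0],[[0,30,-30],0],[[0,20,-20],0],[[0,10,-10],0],[[0,0,0],0],[[0,0,0],0],[[0,0,0],0],[[0,0,0],0]]'
python3 - <<'E'
from h import *
for cam in ["scene","side"]:
    c=manip.camera(cam); P,ok=cloud(c)
    if cam=="scene": save("end",c)
    m=(ok&(P[...,2]>72)&(P[...,2]<94)&(P[...,0]>300)&(P[...,0]<800)&(abs(P[...,1])<500)).astype(np.uint8)
    n,l,s,ce=cv2.connectedComponentsWithStats(m)
    for i in range(1,n):
        if s[i,4]<100: continue
        q=P[l==i]; q=q[q[:,2]>np.median(q[:,2])-4]; r=cv2.minAreaRect(q[:,:2].astype(np.float32))
        print(cam,ce[i].round(),s[i,4],q.mean(0).round(1),np.round(r[0],1),np.round(r[1],1),round(r[2],1))
E
```

```text
clock: 32.6
eef_pos: [518.7, -382.7, 176.3]
eef_rot: [2.371, 1.57, 2.415]
wrist_force: [0.4, -0.4, 1.2]
finger_gap: 94.0
clock: 33.85
eef_pos: [373.2, -249.5, 174.2]
eef_rot: [2.474, 1.57, 2.518]
wrist_force: [0.4, 0.3, 0.4]
finger_gap: 93.5
scene [307. 136.] 656 [455.1 182.7  81.9] [453.1 182.8] [ 57.5 118.1] 89.0
scene [380. 146.] 752 [503.7 382.4  86.9] [501.1 382.9] [117.1  58.5] 5.2
scene [103. 163.] 820 [ 522.  -381.3   86.5] [ 519.8 -381.8] [118.3  60.6] 1.3
scene [344. 223.] 270 [737.8 239.9  88.5] [733.7 240.7] [85.3 49.3] 38.6
scene [173. 235.] 126 [ 751.9 -186.8   81. ] [ 745.8 -189.1] [34.4 54.2] 16.5
side [229. 124.] 215 [712.2 236.3  86.5] [716.  242.8] [73.7 76.4] 50.2
side [152. 129.] 387 [513.9 381.3  84.5] [512.9 381.8] [89.3 62.5] 6.8
side [334. 207.] 111 [ 721.  -206.3   83. ] [ 725.1 -201.7] [30.3 54.8] 34.5
side [330. 296.] 1021 [ 516.4 -384.6   84.9] [ 518.2 -383.9] [113.8  55.8] 2.0
```

View pics/end.png

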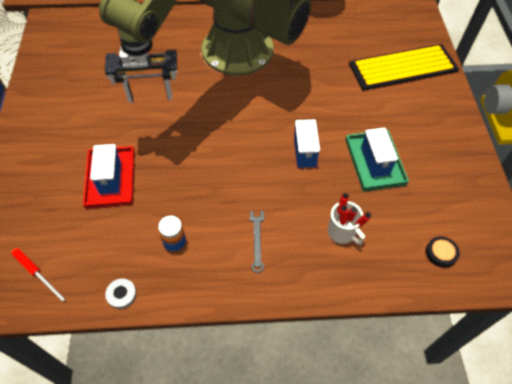

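The final view shows a tin in the red tray (106,170), one in the green tray (380,152), and the half-full tin on its spot (307,143). The bystanders have not moved and the gripper is clear of everything.

```bash
python3 -c "
from cell import manip
print(manip.sign_off())"
```

```text
the job is handed in; nothing more can be done
None
```

The job is handed in, at about 34 s on the robot's clock of the 72 s allowed. It gave no verdict. I hefted each tin and read its weight at the wrist:

| Tin | Weight read | Which one | Where it is now |
|---|---|---|---|
| Left | 4.15 N | half full | set back on its own spot |
| Middle | 8.45 N | full | green tray |
| Right | 1.5 N | empty | red tray |

- **Final position checks:** The scene camera puts both tray tins within about 3 mm of their tray centres. Their lids are at about 85–87 mm, which fits standing flat on the tray floor. The half-full tin reads within about 2 mm of its start.
- **Gentleness:** The highest wrist force I saw at either set-down was about 6 N; I only sampled it at the end of each move.
- **Bystanders:** In the last picture the mug, jar and wrench look unmoved, and the gripper is open and clear of everything.
- **Gaps in the checks:** From the side camera the arm hid the half-full tin. That camera also saw only part of the green-tray tin's lid, so it read about 12 mm off in x, still well within the 70 mm limit. No other check failed or disagreed.

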